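# Hang the meat mallet in its sprung collar

### The job

The meat mallet has been left standing in the white utensil pot. Take it out, lower it handle-first through the collar of its stand and press it down against the springs until its head has caught and sits flat on the collar, then let go. Go gently: do not let it fall in, do not keep leaning on it once the head has caught, and leave the pot standing where it is.

Things in the scene. Friction and masses are not known exactly. Their poses are not given: they have to be found in the camera images.
- mallet: meat mallet, 165 mm long, 0.21 to 0.34 kg: metal block head 73 mm long (own x; one end studded), 40 mm wide (own y, smooth flat sides to grip) and 40 mm high, on a steel ferrule and a wooden handle. Origin on the handle's axis at the head's underside, own z from handle to head: head z = 0 to +40 mm, ferrule 0 to -34 mm, handle to -125 mm
- butt (a point): rounded end of the mallet's handle, on its axis, 125 mm below the head's underside. The round handle is at most 20 mm across; the ferrule above it widens evenly from 20 mm across (34 mm below the head) to 26 mm (just under the head)
- pot: plain white ceramic utensil pot, round, 95 mm high, 72 mm across, inside about 62 mm across and 88 mm deep, 0.5 kg, loose; origin at the centre of its underside, own z up. The mallet stands handle down in it, leaning about 26 degrees towards the pot's own +y against the rim, the head's underside about 120 mm above the worktop, the head's own y level
- stand: mallet stand, fixed: round dark foot 128 mm across, 13 mm high, a thin post 46 mm from the middle along own +x, carrying a collar over the middle of the foot. Nothing of it is higher than the collar's top face, 150 mm above the worktop. Origin on the foot's underside on the collar's axis, own z up
- collar: dark steel ring fixed to the stand, axis upright, 47 mm across, 24 mm high, with a 28.4 mm hole right through; origin on the axis at its underside, own z up. Three spring plungers (barrels reach to 35 mm from the axis) poke round noses into the hole to 10.4 mm from the axis, 10 mm below the top face. The mallet must not load the ring with over 35 N
- collar_mouth (a point): centre of the hole in the collar's flat top face; own z up. The mallet is home when its origin is here. The handle drops in freely; from about 19 mm above home the plungers resist the ferrule, rising to some 10 to 22 N, and hold the mallet wherever it is left (its weight does not bring it home). Then the head lands on the rigid face: come down slowly
Mind the look-alikes: they are no part of the job. What is shaped like the stand but green is not meant.

How it is judged:
On the way, in this order (a step that is already met when the one before it is completed fails the run):
1. the mallet is drawn out of the pot, the end of its handle above the pot's rim (height (world z) of butt above 0.105 m), for 0.1 s.
2. held in the gripper, the handle is lowered through the collar (z of butt in the frame of collar_mouth below -0.06 m and horizontal distance between butt and collar_mouth below 0.015 m and contact force between the fingers and mallet above 1 N), for 0.1 s.
At the end, for the whole second after the job is handed in: the mallet hangs at rest in the collar, upright (within 0.06 rad), centred within 3 mm, its head's underside within 1.5 mm of the collar's top face, let go; the pot stands upright within 3 cm of where it was (z of mallet in the frame of collar_mouth between -0.002 and 0.0015 m and horizontal distance between mallet and collar_mouth below 0.003 m and angle between mallet's own z axis and vertical below 0.06 rad and linear speed of mallet below 0.02 m/s and angle between pot's own z axis and vertical below 0.08 rad and distance of pot from where it was at the start of the episode below 0.03 m); the robot touches nothing.
It fails at once if the mallet loads the collar with over 35 N (slammed, jammed or leaned on) (contact force between mallet and collar above 35 N).
It fails at once if the mallet is let fall into the collar (z of butt in the frame of collar_mouth below 0 m and horizontal distance between butt and collar_mouth below 0.02 m and contact force between the fingers and mallet below 0.5 N and linear speed of mallet above 0.25 m/s).
It fails at once if the gripper pushes against the stand with over 20 N (contact force between the fingers and stand above 20 N).
It fails at once if the pot is tipped over (angle between pot's own z axis and vertical above 0.6 rad).
It also fails if it takes over 64 s, if anything falls off the work surface, if the arm or the gripper's body presses on something with over 40 N, if the wrist force passes 120 N, or if a joint passes its speed limit or range.

### The arm

A 6-joint arm with a two-finger parallel gripper is mounted at the origin on a cart in front of the work surface, level with it; the furniture and walls round the work are solid. World frame = base frame: x ahead of the robot, y to its left, z up, the work surface at z = 0. Lengths are in m, angles in rad, forces in N, time in s.
With the tool pointing down it reaches from about 0.375 to 0.975 m from the base axis. Payload 3.8 kg.
Tool frame: the origin (TCP) lies midway between the tips of the shut fingers; the grasp point (between the pads) lies 19 mm behind it; z points along the fingers, y is the line along which they close (so a half turn about z gives the same grasp; the last joint's range is limited). The gripper opens to 88 mm and grips with 3 to 60 N. Pads are 18 mm wide; open, the fingers measure 123 mm over their backs; the gripper's body (75 mm by 187 mm) begins 45 mm behind the grasp point.
Start: joints at [1.305, 0.264, 1.604, -0, 1.274, -0.037], TCP at [0.153, 0.657, 0.239] pointing down, gripper open.
Joint ranges: [-2.63, 2.63], [-0.94, 2.18], [0.31, 2.57], [-1.31, 4.45], [0, 2.66], [-2.55, 2.55]. Speed limits (rad/s): [2.57, 2.57, 3.14, 3.14, 3.14, 3.14].

### API

Orientations are given as a rotation vector (axis times angle).
In Python, from cell import manip, inverse_kinematics, cams, order gives the robot as it stands. Calls block until the motion is done:
- manip.move_pose(position, orientation): joint-space move of the TCP to a pose.
- manip.move_linear(position, rate=0.15, rot=None): straight line of the TCP; rot=None keeps the orientation; rate is the mean speed in m/s.
- manip.set_joints(angles): joint-space move.
- manip.set_gripper(opening, force=None): finger opening in m; force is the grip in N (None keeps the last); returns when the fingers have stopped.
- manip.dwell(seconds).
- inverse_kinematics(position, orientation): joint angles nearest the present ones, or None.
- manip.state(): the state.
- cams.capture(name): name is "side" or "top" or "wrist"; returns a dict with "image" (420x560x3 uint8, blue, green, red), "z_map" (420x560 float32, m along the optical axis (not along the pixel's ray), 0 where there is no reading), "intrinsics" (3x3 intrinsics, pixels), "k1" (the pictures are not rectified: a ray, as slopes to the right and down, at radius r is drawn at 1 + k1 r^2 times it, then the intrinsics apply), "position" and "orientation" of the camera in the world; the wrist camera has in their place "T_tool_cam" (4x4, takes a point from camera to tool coordinates, whose origin is the TCP and whose axes are the flange's). Camera axes: x right, y down, z forward; pixel columns grow to the right and rows downward; lengths in m; the calibration is good to about 2 mm. A picture is of the moment at which its call begins: read the wrist's pose just before it.
A pose or a line that the arm cannot do raises manip.IKError and nothing moves.
- order.close_job(): hands the job in; it is judged then, once.
The state is a dict: "clock": time; "joint_pos": joint angles; "joint_velocities": joint speeds; "tau": joint torques, N m; "tool_pos": TCP position; "tcp_rot": TCP orientation; "contact_force": force on the tool from outside, world axes, zero at the start; "moment": the same for the moment, N m; "gripper_width": finger opening in m; "grasp_force": force on a finger pad.
Only numpy, scipy, OpenCV 4.12 (cv2) and the standard library are available. Lean on these libraries where they do the work, as an engineer would, in place of code of your own. Each camera call takes 0.05 s, during which the arm holds its last target. There are 200 camera calls.

## Working session

There is one attempt and no reset: what is moved stays moved. The work goes in short steps, each a Python script; the robot and the scene stay as the last script left them, time stands still between calls to the robot, and variables do not carry over. Pictures are saved under pics/ and viewed, at most 10 in all, crops included, and the job is handed in when it is done.

```bash
mkdir -p pics; ls
cat > h.py <<'E'
import numpy as np, cv2
from scipy.spatial.transform import Rotation as R
from cell import manip, inverse_kinematics, cams, order
def cloud(c, T=None):
    K=np.array(c["intrinsics"]);z=c["z_map"];h,w=z.shape
    u,v=np.meshgrid(np.arange(w),np.arange(h))
    x=(u-K[0,2])/K[0,0];y=(v-K[1,2])/K[1,1];a,b=x.copy(),y.copy()
    for _ in range(8):
        s=1+c["k1"]*(a*a+b*b);a,b=x/s,y/s
    P=np.stack([a*z,b*z,z],-1)
    if T is None:
        Rm=np.array(c["orientation"],float)
        Rm=Rm if Rm.shape==(3,3) else R.from_rotvec(Rm).as_matrix()
        t=np.array(c["position"])
    else: Rm,t=T[:3,:3],T[:3,3]
    W=P@Rm.T+t; W[z==0]=np.nan
    return W
def wrist():
    s=manip.state();c=cams.capture("wrist")
    T=np.eye(4);T[:3,:3]=R.from_rotvec(s["tcp_rot"]).as_matrix();T[:3,3]=s["tool_pos"]
    return c,cloud(c,T@np.array(c["T_tool_cam"]))
E
python3 - <<'E'
from h import *
import pickle
for n in("side","top"):
    c=cams.capture(n);cv2.imwrite(f"pics/{n}0.png",c["image"]);W=cloud(c);np.save(n+"0.npy",W)
    print(n,c["position"],c["orientation"],c["k1"],np.array(c["intrinsics"]).tolist(),np.isnan(W[...,0]).mean())
s=manip.state();print(s["clock"],s["tool_pos"],s["tcp_rot"],s["contact_force"])
cv2.imwrite("pics/both0.png",np.hstack([cv2.resize(cv2.imread("pics/side0.png"),(400,300)),cv2.resize(cv2.imread("pics/top0.png"),(400,300))]))
E
```

```text
pics
side [-0.16372209 -0.57214663  1.35554146] [-2.32014814  1.28714559 -0.36058644] -0.11029867056964335 [[429.6869400026973, 0.0, 279.01249789665974], [0.0, 429.6869400026973, 208.15529964044688], [0.0, 0.0, 1.0]] 0.0041156462585034016
top [ 0.26011546 -0.19434207  1.40865581] [-2.15236365  2.11275008 -0.19562682] 0.01268097649569466 [[416.37150465058926, 0.0, 275.64725465685694], [0.0, 416.37150465058926, 207.82713194104116], [0.0, 0.0, 1.0]] 0.004119897959183673
0.1 [0.15295466 0.65678819 0.2375212 ] [-0.35858527 -3.12079675  0.00317101] [-0.08459821  0.33689443  0.23523386]
```

View pics/side0.png

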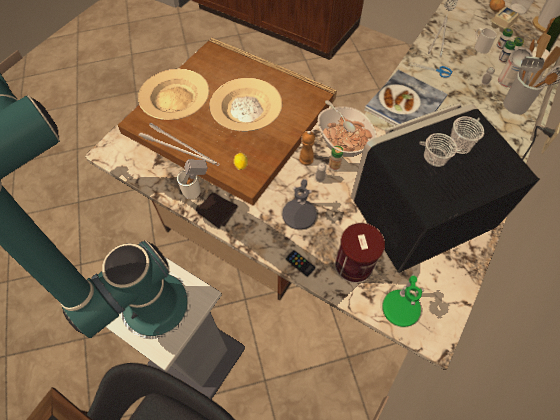

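View pics/top0.png

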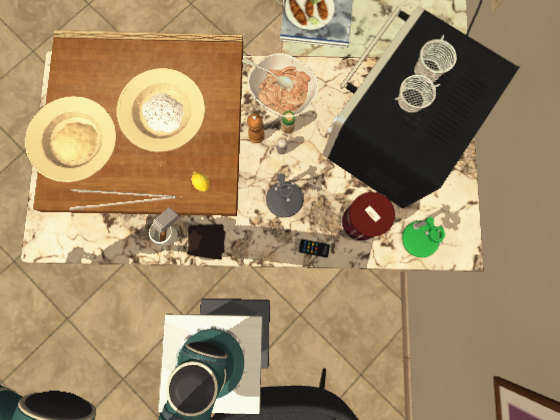

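Pot with mallet: side (189,180), top (162,225). Stands: dark one at side (300,208) / top (285,197), green one at side (404,300) / top (424,237). The dark one fits the description; green is the look-alike. I'll confirm it in a crop and measure it.

Run:
```python
from h import *
S=cv2.imread("pics/side0.png");T=cv2.imread("pics/top0.png")
f=lambda I,x,y:cv2.resize(I[y:y+60,x:x+80],(400,300),interpolation=cv2.INTER_CUBIC)
cv2.imwrite("pics/crop.png",np.vstack([np.hstack([f(S,155,145),f(S,260,170)]),np.hstack([f(T,125,195),f(T,245,165)])]))
for n,pm,ps in(("side",(189,180),(300,205)),("top",(162,227),(285,197))):
    W=np.load(n+"0.npy")
    for nm,(u,v) in(("mallet",pm),("stand",ps)):
        P=W[v-35:v+35,u-35:u+35].reshape(-1,3);C=cv2.imread(f"pics/{n}0.png")[v-35:v+35,u-35:u+35].reshape(-1,3)
        uv=np.stack(np.meshgrid(np.arange(u-35,u+35),np.arange(v-35,v+35)),-1).reshape(-1,2)
        bands=((.005,.03),(.085,.1),(.11,.125),(.125,.14),(.14,.147),(.147,.154),(.154,.19))
        for lo,hi in bands:
            m=(P[:,2]>lo)&(P[:,2]<hi)
            if m.sum():print(n,nm,lo,m.sum(),"med",np.median(P[m],0).round(4),"min",P[m].min(0).round(3),"max",P[m].max(0).round(3),"uv",uv[m].mean(0).round(1),"z.med col",np.median(C[m],0))
```

```text
side mallet 0.005 366 med [0.4637 0.1636 0.0129] min [0.31  0.023 0.005] max [0.485 0.405 0.03 ] uv [187.2 180.9] z.med col [ 40.  67. 109.]
side mallet 0.085 110 med [0.4036 0.1533 0.0931] min [0.372 0.126 0.085] max [0.435 0.202 0.099] uv [186.2 180. ] z.med col [116.5 141.  162. ]
side mallet 0.11 19 med [0.4387 0.1156 0.1188] min [0.417 0.107 0.11 ] max [0.457 0.146 0.124] uv [200.1 173.5] z.med col [ 79.  90. 104.]
side mallet 0.125 50 med [0.4279 0.1222 0.1351] min [0.4   0.105 0.126] max [0.475 0.176 0.14 ] uv [197.1 171.8] z.med col [ 80.   90.5 105. ]
side mallet 0.14 55 med [0.4493 0.1228 0.1445] min [0.401 0.1   0.14 ] max [0.478 0.173 0.147] uv [198.9 167.4] z.med col [ 91. 104. 121.]
side mallet 0.147 60 med [0.4462 0.1301 0.1507] min [0.399 0.105 0.147] max [0.471 0.169 0.154] uv [197.  166.2] z.med col [108.5 123.  144. ]
side mallet 0.154 141 med [0.4303 0.1417 0.163 ] min [0.404 0.113 0.154] max [0.461 0.17  0.172] uv [192.1 164.4] z.med col [110. 125. 145.]
side stand 0.005 971 med [ 0.5431 -0.2272  0.0113] min [ 0.405 -0.371  0.005] max [ 0.775 -0.069  0.03 ] uv [2
[... 1921 characters left out ...]
26  0.0931] min [ 0.58  -0.214  0.092] max [ 0.582 -0.211  0.094] uv [279.5 181.5] z.med col [ 95.5 108.5 121. ]
top stand 0.125 27 med [ 0.5527 -0.226   0.1358] min [ 0.514 -0.252  0.128] max [ 0.599 -0.207  0.14 ] uv [284.3 188.3] z.med col [75. 81. 89.]
top stand 0.14 103 med [ 0.5623 -0.2198  0.1443] min [ 0.51  -0.254  0.14 ] max [ 0.6   -0.198  0.147] uv [283.3 184.8] z.med col [ 92.  98. 107.]
top stand 0.147 107 med [ 0.546  -0.2264  0.1496] min [ 0.513 -0.251  0.147] max [ 0.595 -0.198  0.154] uv [284.6 188.2] z.med col [ 89.  96. 103.]
top stand 0.154 6 med [ 0.5363 -0.246   0.1554] min [ 0.527 -0.251  0.154] max [ 0.555 -0.217  0.157] uv [287.7 190.3] z.med col [ 88.5  94.5 103. ]
```

View pics/crop.png

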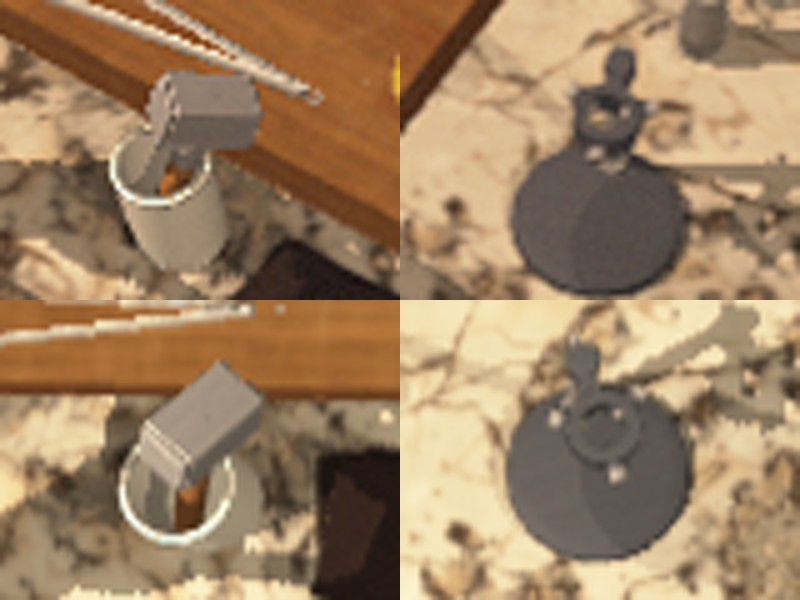

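The crop confirms it: the mallet is in the white pot, its head leaning towards image upper right (+x,-y), and the dark stand's collar is at top px (285,190), z≈0.149, with its post behind it (+x). Next come closer wrist views.

```bash
cat >> h.py <<'E'
def rot_from(zt,yt):
    zt=np.array(zt,float);zt/=np.linalg.norm(zt);yt=np.array(yt,float);yt-=zt*(zt@yt);yt/=np.linalg.norm(yt)
    return R.from_matrix(np.stack([np.cross(yt,zt),yt,zt],1)).as_rotvec()
E
python3 - <<'E'
from h import *
ys={"+":np.array([.8,.6,0]),"-":-np.array([.8,.6,0])}
for k,y in ys.items():
    for nm,p,z in(("view",[.43,.14,.36],[0,0,-1]),("grasp",[.44,.135,.13],[-.26,.35,-.9]),("lift",[.44,.135,.33],[-.26,.35,-.9]),("sview",[.535,-.23,.4],[0,0,-1]),("home",[.535,-.23,.155],[0,0,-1])):
        q=inverse_kinematics(p,rot_from(z,y));print(k,nm,None if q is None else np.round(q,2))
q=inverse_kinematics([.43,.14,.36],rot_from([0,0,-1],ys["+"]));g="+"
if q is None:g="-"
manip.move_pose([.43,.14,.36],rot_from([0,0,-1],ys[g]));manip.dwell(.3)
c,W=wrist();cv2.imwrite("pics/w1.png",c["image"]);np.save("w1.npy",W);print(np.array(c["T_tool_cam"]).round(4).tolist(),c["k1"],c["intrinsics"]);print(manip.state()["clock"],g)
E
```

```text
+ view [ 0.26 -0.22  1.88 -0.    1.48 -0.38]
+ grasp [-0.02  0.12  2.05  0.37  1.27 -0.83]
+ lift [-0.02 -0.05  1.84  0.35  1.63 -0.69]
+ sview [-0.45  0.03  1.58 -0.    1.53 -1.09]
+ home [-0.45  0.16  1.89 -0.    1.09 -1.09]
- view None
- grasp [-0.02  0.12  2.05  0.37  1.27  2.32]
- lift [-0.02 -0.05  1.84  0.35  1.63  2.45]
- sview [-0.45  0.03  1.58 -0.    1.53  2.05]
- home [-0.45  0.16  1.89 -0.    1.09  2.05]
[[-0.0007, -0.9531, -0.3025, 0.0784], [1.0, -0.0008, 0.0002, 0.0011], [-0.0005, -0.3025, 0.9531, -0.1459], [0.0, 0.0, 0.0, 1.0]] -0.008864228260234835 [[315.68215076   0.         274.93706392]
 [  0.         315.68215076 211.38063768]
 [  0.           0.           1.        ]]
2.6 +
```

View pics/w1.png

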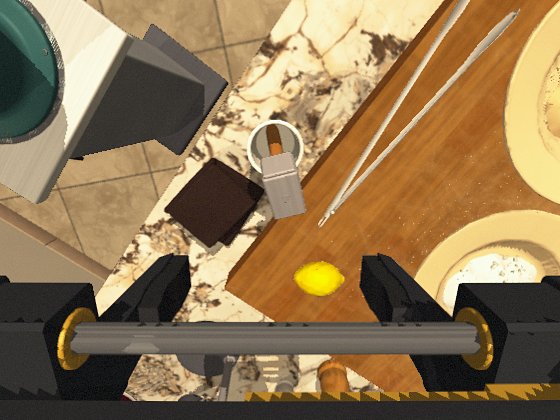

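Wrist view: the head's top face is centred near (285,192), the pot rim is a circle at (274,147), and the handle runs in at (274,138). Next is a plane fit on the head's top face.

```bash
cat >> h.py <<'E'
def head(W,box):
    u0,u1,v0,v1=box;P=W[v0:v1,u0:u1].reshape(-1,3);P=P[~np.isnan(P[:,0])]
    P=P[(P[:,2]>.112)&(P[:,2]<.2)]
    rng=np.random.default_rng(0);best=None
    for _ in range(600):
        a,b,c=P[rng.choice(len(P),3,False)];n=np.cross(b-a,c-a);l=np.linalg.norm(n)
        if l<1e-6:continue
        n/=l
        if n[2]<0:n=-n
        if n[2]<.75:continue
        m=abs((P-a)@n)<.002
        if best is None or m.sum()>best.sum():best=m
    Q=P[best];c=Q.mean(0);n=np.linalg.svd(Q-c)[2][2];n*=np.sign(n[2])
    Q=P[abs((P-c)@n)<.0025]
    e1=np.cross([0,0,1],n);e1/=np.linalg.norm(e1);e2=np.cross(n,e1)  # e1 level, e2 up-slope
    uv=np.stack([(Q-c)@e1,(Q-c)@e2],1).astype(np.float32)
    (cx,cy),(w,h),ang=cv2.minAreaRect(uv)
    bx=cv2.boxPoints(((cx,cy),(w,h),ang));
    L=bx[1]-bx[0];S=bx[2]-bx[1]
    if np.linalg.norm(L)<np.linalg.norm(S):L,S=S,L
    ctr=c+cx*e1+cy*e2;ld=L[0]*e1+L[1]*e2
    return len(P),len(Q),ctr,n,ld/np.linalg.norm(ld),np.linalg.norm(L),np.linalg.norm(S)
E
python3 - <<'E'
from h import *
W=np.load("w1.npy")
N,M,c,n,l,a,b=head(W,(245,320,135,230))
print(N,M,"ctr",c.round(4),"n",n.round(4),"tilt",np.degrees(np.arccos(n[2])).round(1),"long",l.round(3),"az",np.degrees(np.arctan2(n[1],n[0])).round(1),"size",a.round(4),b.round(4),"origin",(c-.04*n).round(4))
# pot rim
P=W[100:200,225:330].reshape(-1,3);m=(P[:,2]>.09)&(P[:,2]<.099);Q=P[m][:,:2].astype(np.float32);print("pot",m.sum(),cv2.minEnclosingCircle(Q),np.median(Q,0))
# tabletop check, and stand coarse
print("table z",np.nanmedian(W[60:110,330:380,2]))
E
```

```text
2191 1549 ctr [0.4479 0.1366 0.1575] n [ 0.336  -0.2708  0.9021] tilt 25.6 long [-0.701  0.568  0.432] az -38.9 size 0.0684 0.0397 origin [0.4344 0.1474 0.1215]
pot 568 ((0.4108875095844269, 0.16639800369739532), 0.03679177537560463) [0.39872926 0.17845243]
table z 8.431312181167439e-05
```

Run:
```python
from h import *
n=np.array([.336,-.2708,.9021]);n/=np.linalg.norm(n);o=np.array([.4344,.1474,.1215])
y=np.cross([0,0,1],n);y=y/np.linalg.norm(y);print(y)
r=rot_from(-n,y)
manip.set_gripper(.088,30)
manip.move_pose(o+.115*n,r);manip.dwell(.2)
c,W=wrist();cv2.imwrite("pics/w2.png",c["image"]);np.save("w2.npy",W)
s=manip.state();print(s["clock"],s["tool_pos"],o+.115*n)
```

```text
[ 0.6275169   0.77860294 -0.        ]
3.7083 [0.47351955 0.11726449 0.22778132] [0.47303975 0.1162582  0.22524082]
```

View pics/w2.png

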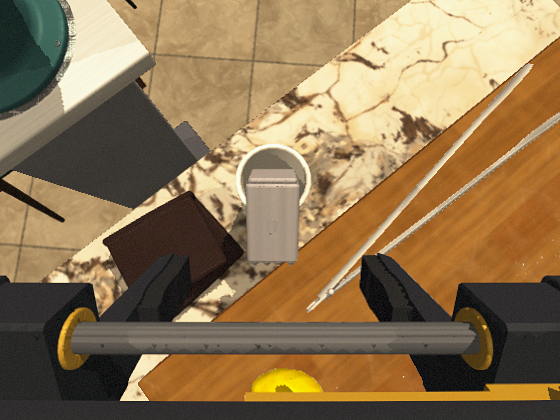

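The head is square to the gripper, its top face at cols 247–299, rows 182–263, with the neck/studded end at rows 168–182. I'll refine the fit from this view.

Run:
```python
from h import *
W=np.load("w2.npy")
N,M,c,n,l,a,b=head(W,(225,320,150,275))
print(N,M,"ctr",c.round(4),"n",n.round(4),"tilt",np.degrees(np.arccos(n[2])).round(1),"long",l.round(3),"az",np.degrees(np.arctan2(n[1],n[0])).round(1),"size",a.round(4),b.round(4),"origin",(c-.04*n).round(4))
e1=np.cross([0,0,1],n);e1/=np.linalg.norm(e1);e2=np.cross(n,e1)
# profile up the slope along the mid-column: (upslope mm, height off plane mm)
for v in list(range(160,190,2))+list(range(254,270,2)):
    p=W[v,273];print(v,(1e3*(p-c)@e2).round(1),(1e3*(p-c)@n).round(1),end=" | ")
s=manip.state();print(s["clock"],s["tool_pos"])
```

```text
4863 4336 ctr [0.4486 0.1361 0.1574] n [ 0.3354 -0.2735  0.9015] tilt 25.6 long [ 0.7   -0.568 -0.433] az -39.2 size 0.0692 0.0399 origin [0.4351 0.147  0.1213]
160 28.3 -123.3 | 162 25.1 -129.8 | 164 21.6 -137.1 | 166 18.2 -143.6 | 168 14.7 -150.1 | 170 nan nan | 172 34.6 -21.2 | 174 34.7 -12.8 | 176 34.1 -8.1 | 178 33.7 -2.9 | 180 32.7 -0.7 | 182 30.9 -1.9 | 184 29.6 -1.3 | 186 28.4 0.1 | 188 27.3 1.3 | 254 -25.4 0.5 | 256 -27.2 0.3 | 258 -29.0 0.3 | 260 -30.9 -0.1 | 262 -97.4 -126.9 | 264 -99.6 -125.8 | 266 -102.1 -125.4 | 268 -104.2 -124.2 | 3.7083 [0.47351955 0.11726449 0.22778132]
```

Run:
```python
from h import *
n=np.array([.3356,-.2725,.9016]);n/=np.linalg.norm(n);o=np.array([.4349,.1471,.1214])
t=o+.005*n
manip.move_linear(t,rate=.1);manip.dwell(.3)
s=manip.state();e=t-np.array(s["tool_pos"]);print(s["clock"],"err mm",(1e3*e).round(2),s["contact_force"],(R.from_rotvec(s["tcp_rot"]).as_matrix()[:,2]+n).round(4))
manip.set_gripper(.03,45);manip.dwell(.2)
s=manip.state();print(s["clock"],s["gripper_width"],s["grasp_force"],s["tool_pos"],s["contact_force"])
```

```text
5.2583 err mm [-0.34  0.07 -0.31] [0.32373014 1.00492116 0.29295938] [ 0.0003 -0.0017 -0.0006]
6.2417 0.03978940236898856 44.99219974502921 [0.43650948 0.14568753 0.12588514] [ 1.01139473  0.33915796 -0.30367836]
```

Gripped at 39.8 mm, which matches the 40 mm head. I'll lift along the axis, checking clearances around the stand.

Run:
```python
from h import *
n=np.array([.3356,-.2725,.9016]);n/=np.linalg.norm(n)
W=np.load("top0.npy").reshape(-1,3);m=(W[:,2]>.16)&(W[:,2]<.5)&(np.hypot(W[:,0]-.54,W[:,1]+.23)<.26)
P=W[m]
for x in P[::max(1,len(P)//15)]:print(x.round(2),end=" ")
print(len(P))
d=n+np.array([0,0,.06]);d/=np.linalg.norm(d)
p=np.array(manip.state()["tool_pos"])
f=[]
for L in(.02,.07,.135):
    manip.move_linear(p+L*d,rate=.08);s=manip.state();f.append((s["clock"],np.round(s["contact_force"],1).tolist(),round(s["grasp_force"],1)))
print(f,manip.state()["tool_pos"],manip.state()["gripper_width"])
y=np.array([.6275,.7786,0])
for k in(1,):
  for q in([.535,-.23,.32],[.535,-.23,.155]):print(inverse_kinematics(q,rot_from([0,0,-1],y)))
c=cams.capture("top");cv2.imwrite("pics/t2.png",c["image"]);W=cloud(c)
# pot rim now
P=W[195:255,125:200].reshape(-1,3);m=(P[:,2]>.09)&(P[:,2]<.099)&(P[:,0]<.46);print("pot",m.sum(),cv2.minEnclosingCircle(P[m][:,:2].astype(np.float32)))
```

```text
[ 0.74 -0.39  0.34] [ 0.71 -0.38  0.34] [ 0.69 -0.42  0.34] [ 0.68 -0.4   0.33] [ 0.67 -0.41  0.33] [ 0.67 -0.39  0.29] [ 0.69 -0.36  0.21] [ 0.65 -0.43  0.3 ] [ 0.67 -0.4   0.2 ] [ 0.66 -0.4   0.18] [ 0.62 -0.47  0.29] [ 0.62 -0.47  0.21] [ 0.51 -0.48  0.18] [ 0.48 -0.46  0.18] [ 0.46 -0.43  0.18] [ 0.42 -0.45  0.18] 2619
[(6.6417, [0.3, -0.9, -2.2], 45.0), (7.4167, [-0.4, -0.5, -3.4], 45.0), (8.3833, [0.1, -0.1, -2.5], 45.0)] [0.47906349 0.110791   0.24853883] 0.03996595458367996
[-0.44879042  0.04892857  1.70217188  0.          1.3904922  -1.34123814]
[-4.48790424e-01  1.56891311e-01  1.89298083e+00 -4.44089210e-16
  1.09172051e+00 -1.34123814e+00]
pot 0 ((0.0, 0.0), 0.0)
```

Run:
```python
from h import *
y=np.array([.6275,.7786,0]);r=rot_from([0,0,-1],y);tx=R.from_rotvec(r).as_matrix()[:,0]
p=np.array(manip.state()["tool_pos"]);manip.move_linear([p[0],p[1],.33],rate=.15)
manip.move_pose(np.array([.5375,-.228,.33])-.055*tx,r);manip.dwell(.4)
c,W=wrist();cv2.imwrite("pics/w3.png",c["image"]);np.save("w3.npy",W);s=manip.state();print(s["clock"],s["tool_pos"],s["tcp_rot"],r,s["contact_force"],s["gripper_width"])
np.save("s3.npy",np.r_[s["tool_pos"],s["tcp_rot"]])
c=cams.capture("top");cv2.imwrite("pics/t3.png",c["image"]);W=cloud(c)
P=W[195:260,120:200].reshape(-1,3);m=(P[:,2]>.09)&(P[:,2]<.099)&(P[:,0]<.46);print("pot",m.sum(),cv2.minEnclosingCircle(P[m][:,:2].astype(np.float32)))
```

```text
10.9917 [ 0.58041947 -0.26216924  0.33002421] [1.04449138e+00 2.96287335e+00 9.61966966e-05] [1.04523474 2.96261519 0.        ] [-0.64342872  0.39506683 -1.92047651] 0.03961124925219544
pot 115 ((0.41176220774650574, 0.16294485330581665), 0.03693906590342522)
```

View pics/w3.png

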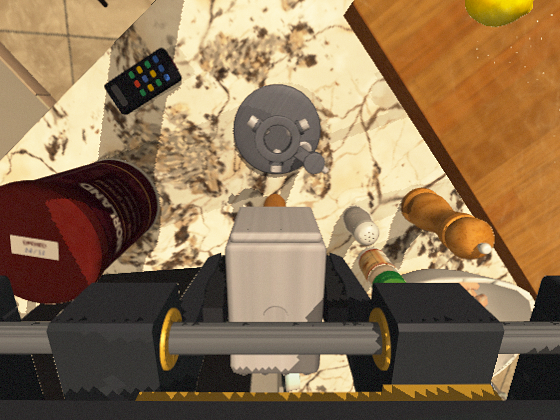

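The pot is unmoved. The view shows the collar hole at about (277,137), the handle's butt tip in orange at (275,200), and the head at rows 207–365. I'll measure collar and butt in the same image.

```bash
cat >> h.py <<'E'
def collar(W,box,c0):
    u0,u1,v0,v1=box;P=W[v0:v1,u0:u1].reshape(-1,3);P=P[~np.isnan(P[:,0])];c=np.array(c0,float)
    for _ in range(8):
        m=(abs(P[:,2]-.15)<.005)&(np.hypot(*(P[:,:2]-c).T)<.0255);Q=P[m]
        c=cv2.minEnclosingCircle(Q[np.hypot(*(Q[:,:2]-c).T)<.0245][:,:2].astype(np.float32))[0] if 0 else Q[:,:2].mean(0)
    # radial edges per sector
    a=np.arctan2(Q[:,1]-c[1],Q[:,0]-c[0]);r=np.hypot(*(Q[:,:2]-c).T);out=[]
    for k in range(12):
        s=(a>=-np.pi+k*np.pi/6)&(a<-np.pi+(k+1)*np.pi/6);out.append((int(s.sum()),*(1e3*np.percentile(r[s],[2,98])).round(1)) if s.sum() else 0)
    return c,len(Q),np.median(Q[:,2]),out
E
python3 - <<'E'
from h import *
W=np.load("w3.npy");I=cv2.imread("pics/w3.png");s=np.load("s3.npy")
print(collar(W,(225,335,85,190),(.5375,-.228)))
# hole by gray contour: print rows
g=cv2.cvtColor(I,cv2.COLOR_BGR2GRAY)
Rm=R.from_rotvec(s[3:]).as_matrix()
T=(W-s[:3])@Rm
hsv=cv2.cvtColor(I,cv2.COLOR_BGR2HSV);m=np.zeros(g.shape,bool);m[185:208,255:295]=True
m&=(T[...,2]>.05)&(T[...,2]<.14)&(abs(T[...,1])<.03)
vv,uu=np.where(m);print(len(vv))
for v in range(190,208):
    k=m[v]
    if k.any():
        u=np.where(k)[0];q=T[v,u];print(v,u.min(),u.max(),"x",1e3*q[:,0].min().round(4),1e3*q[:,0].max().round(4),"y",(1e3*q[:,1].min()).round(1),(1e3*q[:,1].max()).round(1),"z",(1e3*np.median(q[:,2])).round(1))
# head in tool frame
h=(abs(T[...,2]+.035)<.006);h[:205]=False;h[366:]=False;h[:,:220]=False;h[:,330:]=False
q=T[h];print("head",np.percentile(q,[1,50,99],axis=0).round(4).tolist())
cv2.imwrite("pics/c3.png",cv2.resize(I[85:215,215:345],(780,600)[:1]*1+(600,) if 0 else (600,600),interpolation=cv2.INTER_CUBIC))
E
```

```text
(array([ 0.54157227, -0.22710056]), 1153, np.float64(0.14958122242453453), [(121, np.float64(13.6), np.float64(25.1)), (93, np.float64(13.9), np.float64(24.3)), (91, np.float64(14.3), np.float64(23.3)), (90, np.float64(14.8), np.float64(23.7)), (101, np.float64(15.2), np.float64(25.3)), (90, np.float64(15.0), np.float64(23.8)), (90, np.float64(14.8), np.float64(23.6)), (91, np.float64(14.6), np.float64(23.2)), (118, np.float64(13.9), np.float64(25.2)), (91, np.float64(13.7), np.float64(22.4)), (87, np.float64(13.7), np.float64(22.4)), (90, np.float64(13.3), np.float64(22.2))])
231
194 271 277 x 7.8 9.6 y -2.3 3.1 z 124.0
195 269 279 x 8.200000000000001 9.700000000000001 y -4.0 4.8 z 118.8
196 268 280 x 8.3 9.5 y -4.8 5.6 z 115.8
197 267 281 x 7.1000000000000005 9.9 y -5.7 6.5 z 112.5
198 266 282 x 6.0 9.700000000000001 y -6.6 7.4 z 110.8
199 265 283 x 5.6 9.5 y -7.4 8.2 z 107.8
200 265 283 x 5.6 9.700000000000001 y -7.3 8.1 z 104.6
201 264 284 x 4.4 9.4 y -8.2 9.0 z 101.7
202 264 284 x 4.8999999999999995 9.6 y -8.1 8.9 z 98.7
203 264 284 x 4.4 9.5 y -8.0 8.8 z 96.2
204 264 284 x 4.8999999999999995 9.6 y -7.9 8.7 z 92.9
205 263 285 x 1.0 9.299999999999999 y -9.1 9.9 z 91.2
206 263 285 x 2.1 9.299999999999999 y -8.9 9.7 z 88.3
head [[-0.0277, -0.0197, -0.0365], [0.0141, 0.0011, -0.0348], [0.034, 0.0218, -0.0297]]
```

View pics/c3.png

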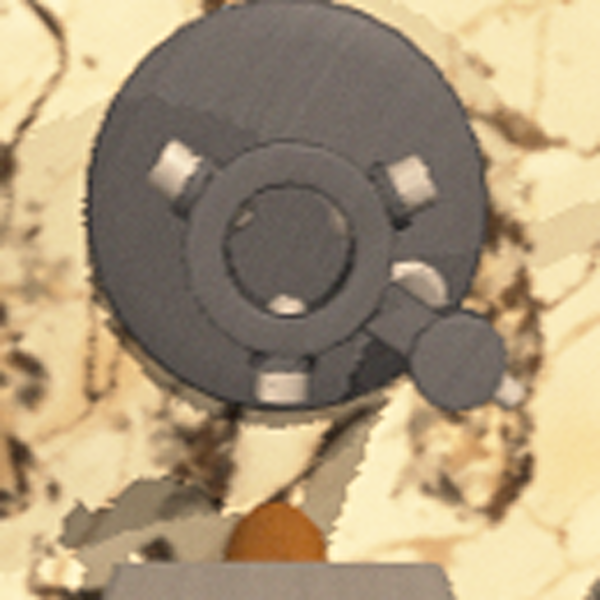

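```bash
cat >> h.py <<'E'
def step(z,xy,rate):
    manip.move_linear([xy[0],xy[1],z],rate=rate);s=manip.state()
    return s
E
python3 - <<'E'
from h import *
import json
# ray check: px (277.3,138.1) -> plane z=.1497
W=np.load("w3.npy");s=np.load("s3.npy");Rm=R.from_rotvec(s[3:]).as_matrix()
c=cams.capture("wrist");K=np.array(c["intrinsics"]);TC=np.array(c["T_tool_cam"])
d=np.array([(277.3-K[0,2])/K[0,0],(138.1-K[1,2])/K[1,1],1]);o=Rm@TC[:3,3]+s[:3];w=Rm@TC[:3,:3]@d
p=o+w*(.1497-o[2])/w[2];print("ray",p.round(4))
xy=(p[:2]+np.array([.5422,-.2277]))/2 if np.hypot(*(p[:2]-[.5422,-.2277]))<.003 else None
xy=xy-(Rm[:,:2]@[-.0003,.0004])[:2];print("target",xy)
json.dump(list(xy),open("xy.json","w"))
r=rot_from([0,0,-1],[.6275,.7786,0])
manip.move_linear([*xy,.33],rate=.1,rot=r)
manip.dwell(.3);s=manip.state();f0=np.array(s["contact_force"]);np.save("f0.npy",f0);print(s["clock"],f0.round(2),s["tool_pos"],s["moment"])
for z in(.29,.27,.25,.23,.21,.195,.182):
    s=step(z,xy,.06);f=np.array(s["contact_force"])-f0;print(round(s["clock"],2),z,(1e3*(np.array(s["tool_pos"])-[*xy,z])).round(2),f.round(1),np.round(s["moment"],2),round(s["grasp_force"],1))
    if np.hypot(*f[:2])>5 or f[2]>6:print("STOP");break
E
```

```text
ray [ 0.542  -0.2266  0.1497]
target [ 0.54159714 -0.22729291]
12.0667 [ 0.49 -0.49 -2.13] [ 0.5418402  -0.22761496  0.32977769] [-0.0416724  -0.02384356  0.00032162]
12.88 0.29 [ 0.18 -0.05  0.26] [-0.8  0.3 -0.2] [-0.04  0.02  0.01] 45.0
13.37 0.27 [-0.37  0.17 -0.76] [ 0.6  0.8 -0.2] [-0.07  0.01 -0.01] 45.0
13.85 0.25 [-0.27  0.2  -0.68] [-0.3  0.8 -0.5] [-0.07 -0.02  0.01] 45.0
14.33 0.23 [-0.36  0.14 -0.68] [-0.6  0.6  0.1] [-0.02  0.01 -0.03] 45.0
14.82 0.21 [-0.35  0.15 -0.7 ] [-0.   0.2  0.1] [-0.04  0.04 -0.04] 45.0
15.22 0.195 [-0.42  0.13 -0.79] [ 0.1  0.3 -0.2] [-0.    0.03 -0.01] 45.0
15.58 0.182 [-0.46  0.17 -0.84] [-0.5 -0.2 -1.5] [ 0.    0.03 -0.01] 45.0
```

Run:
```python
from h import *
import json
xy=json.load(open("xy.json"));f0=np.load("f0.npy")
manip.set_gripper(.03,60)
z=.182
while z>.1605:
    z-=.0015 if z>.165 else .001
    s=step(z,xy,.012);f=np.array(s["contact_force"])-f0
    print(round(s["clock"],2),round(z,4),(1e3*(np.array(s["tool_pos"])-[*xy,z])).round(2),f.round(1),np.round(s["moment"],2),round(s["gripper_width"]*1e3,2))
    if np.hypot(*f[:2])>7 or f[2]>24:print("STOP");break
```

```text
16.07 0.1805 [-0.06  0.   -0.05] [-0.1  1.5 -0.4] [ 0.01 -0.04 -0.02] 39.35
16.35 0.179 [-0.1   0.05 -0.18] [-0.7  1.3 -0.9] [-0.03  0.03  0.  ] 39.33
16.62 0.1775 [-0.12  0.05 -0.18] [-0.4  0.6  0. ] [ 0.01  0.02 -0.02] 39.43
16.9 0.176 [-0.12  0.05 -0.18] [-0.2 -0.  -0.9] [-0.06  0.08  0.01] 39.2
17.18 0.1745 [-0.13  0.01 -0.18] [-1.4  1.  -0.5] [-0.03  0.12  0.05] 39.92
17.45 0.173 [-0.15  0.01 -0.16] [-1.5  1.3 -0.4] [0.   0.21 0.01] 39.4
17.73 0.1715 [-0.09 -0.02 -0.05] [-2.7  0.4  0.9] [-0.01  0.29 -0.02] 39.95
18.0 0.17 [-0.05 -0.03  0.1 ] [-1.5  0.4  3.5] [ 0.06  0.48 -0.04] 39.65
18.27 0.1685 [-0.04 -0.06  0.26] [-3.5  1.   4.7] [0.09 0.72 0.03] 39.49
18.55 0.167 [ 0.03 -0.14  0.4 ] [-4.2  1.4  6.6] [ 0.05  0.84 -0.04] 39.53
18.82 0.1655 [ 0.05 -0.22  0.35] [-4.4  1.1  6.1] [-0.02  0.85 -0.03] 39.61
19.1 0.164 [ 0.06 -0.21  0.45] [-5.5  0.9  7.3] [ 0.06  0.93 -0.06] 39.19
19.35 0.163 [ 0.15 -0.22  0.73] [-5.7  0.5  9. ] [ 0.    0.89 -0.07] 39.55
19.6 0.162 [ 0.24 -0.31  0.97] [-6.1  0.6  8.9] [ 0.11  0.96 -0.08] 39.29
19.85 0.161 [ 0.33 -0.25  1.05] [-5.6  0.4  8.6] [ 0.11  1.04 -0.04] 39.77
20.1 0.16 [ 0.32 -0.22  1.22] [-5.9  1.  11.1] [ 0.09  0.98 -0.09] 39.38
```

The collar pushes the tool towards -x at 6 N, so the mallet sits about 1 mm too far +x. I'll recentre and continue.

Run:
```python
from h import *
import json
xy=json.load(open("xy.json"));f0=np.load("f0.npy");z=.16
def rep(s):
    f=np.array(s["contact_force"])-f0
    print(round(s["clock"],2),round(z,4),np.round(xy,4),(1e3*(np.array(s["tool_pos"])-[*xy,z])).round(2),f.round(1),np.round(s["moment"],2),round(s["gripper_width"]*1e3,2));return f
f=rep(manip.state())
for _ in range(4):
    if abs(f[0])<2:break
    xy[0]+=.0004*np.sign(f[0]);manip.move_linear([*xy,z],rate=.01);manip.dwell(.1);f=rep(manip.state())
json.dump(xy,open("xy.json","w"))
while z>.156:
    z-=.0007;s=step(z,xy,.01);f=rep(s)
    if np.hypot(*f[:2])>8 or f[2]>20:print("STOP");break
```

```text
20.1 0.16 [ 0.5416 -0.2273] [ 0.32 -0.22  1.22] [-5.9  1.  11.1] [ 0.09  0.98 -0.09] 39.38
20.45 0.16 [ 0.5412 -0.2273] [ 0.69 -0.2   1.14] [-4.7  0.6  9.9] [ 0.11  0.81 -0.03] 39.46
20.8 0.16 [ 0.5408 -0.2273] [ 1.04 -0.22  1.2 ] [-4.1  2.   9. ] [ 0.16  0.65 -0.04] 39.07
21.15 0.16 [ 0.5404 -0.2273] [ 1.36 -0.21  1.21] [-2.   1.7  9.6] [ 0.12  0.47 -0.08] 39.51
21.4 0.1593 [ 0.5404 -0.2273] [ 1.41 -0.2   1.75] [-3.8  1.7 11.2] [ 0.21  0.66 -0.01] 39.95
21.65 0.1586 [ 0.5404 -0.2273] [ 1.45 -0.24  2.02] [-4.8  1.2 11.8] [ 0.27  0.75 -0.07] 39.19
21.9 0.1579 [ 0.5404 -0.2273] [ 1.49 -0.27  2.16] [-5.5  2.1 12.2] [ 0.31  0.72 -0.09] 39.34
22.15 0.1572 [ 0.5404 -0.2273] [ 1.55 -0.28  2.35] [-4.4  1.9 13.1] [0.32 0.81 0.  ] 39.9
22.4 0.1565 [ 0.5404 -0.2273] [ 1.56 -0.22  2.37] [-4.9  2.6 13.3] [0.39 0.74 0.04] 39.51
22.65 0.1558 [ 0.5404 -0.2273] [ 1.65 -0.23  2.43] [-4.9  2.8 13.2] [ 0.33  0.75 -0.08] 40.09
```

Run:
```python
from h import *
import json
xy=json.load(open("xy.json"));f0=np.load("f0.npy");z=.1558;pz=None
for i in range(16):
    z-=.0005;s=step(z,xy,.01);f=np.array(s["contact_force"])-f0
    print(round(s["clock"],2),round(z,4),"toolz",(1e3*s["tool_pos"][2]).round(2),(1e3*(np.array(s["tool_pos"][:2])-xy)).round(2),f.round(1),np.round(s["moment"],2),round(s["gripper_width"]*1e3,2))
    if np.hypot(*f[:2])>9 or f[2]>19.5:print("STOP");break
```

```text
22.9 0.1553 toolz 157.67 [ 1.65 -0.17] [-4.9  2.3 13.5] [ 0.39  0.7  -0.05] 39.82
23.15 0.1548 toolz 157.1 [ 1.61 -0.16] [-3.9  2.4 13.1] [ 0.48  0.7  -0.05] 39.72
23.4 0.1543 toolz 156.83 [ 1.59 -0.12] [-5.4  4.2 14.9] [ 0.42  0.77 -0.02] 39.38
23.65 0.1538 toolz 156.35 [ 1.53 -0.12] [-5.3  2.  14.1] [0.51 0.85 0.03] 39.31
23.9 0.1533 toolz 156.22 [ 1.54 -0.13] [-5.6  4.4 17.2] [ 0.47  1.   -0.02] 39.58
24.15 0.1528 toolz 155.76 [ 1.56 -0.2 ] [-6.4  3.7 16. ] [0.51 0.99 0.03] 39.7
24.4 0.1523 toolz 155.62 [ 1.6  -0.22] [-6.5  3.  18.7] [ 0.46  1.16 -0.03] 39.58
24.65 0.1518 toolz 155.03 [ 1.53 -0.2 ] [-7.3  3.3 18.3] [0.48 1.04 0.04] 39.45
24.9 0.1513 toolz 155.0 [ 1.55 -0.2 ] [-7.5  3.7 21. ] [0.51 1.2  0.03] 39.51
STOP
```

Run:
```python
from h import *
import json
xy=json.load(open("xy.json"));f0=np.load("f0.npy");z=.1513
def rep():
    s=manip.state();f=np.array(s["contact_force"])-f0
    print(round(s["clock"],2),round(z,4),"tool",(1e3*np.array(s["tool_pos"])).round(2),f.round(1),np.round(s["moment"],2));return f
for _ in range(4):
    xy[0]-=.0005;xy[1]+=.0003;manip.move_linear([*xy,z],rate=.01);manip.dwell(.1);f=rep()
json.dump(xy,open("xy.json","w"))
for i in range(8):
    if np.hypot(*f[:2])>9 or f[2]>22.5:print("STOP");break
    z-=.0004;step(z,xy,.01);f=rep()
```

```text
25.25 0.1513 tool [ 541.92 -227.49  154.98] [-6.3  1.9 18.6] [ 0.4   0.98 -0.04]
25.6 0.1513 tool [ 541.9  -227.45  154.99] [-5.4  2.6 17.5] [ 0.23  0.7  -0.01]
25.95 0.1513 tool [ 541.83 -227.43  154.99] [-3.6  2.5 16.6] [ 0.14  0.53 -0.02]
26.3 0.1513 tool [ 541.75 -227.34  154.97] [-2.7  1.6 15.6] [-0.02  0.28  0.03]
26.55 0.1509 tool [ 541.75 -227.39  154.94] [-2.9  1.2 17.7] [ 0.07  0.45 -0.02]
26.8 0.1505 tool [ 541.76 -227.36  154.94] [-3.9  1.4 18.7] [ 0.12  0.55 -0.05]
27.05 0.1501 tool [ 541.75 -227.38  154.9 ] [-5.2  2.2 21. ] [0.22 0.72 0.04]
27.3 0.1497 tool [ 541.77 -227.39  154.89] [-5.3  1.6 23.3] [0.25 0.83 0.01]
STOP
```

Run:
```python
from h import *
import json
xy=json.load(open("xy.json"));f0=np.load("f0.npy")
for z in(.1515,.1535,.1548):
    s=step(z,xy,.01);print(round(s["clock"],2),(1e3*np.array(s["tool_pos"])).round(2),(np.array(s["contact_force"])-f0).round(1))
c,W=wrist();cv2.imwrite("pics/w4.png",c["image"])
s=manip.state();T=(W-s["tool_pos"])@R.from_rotvec(s["tcp_rot"]).as_matrix()
q=T[270:315,245:305].reshape(-1,3);q=q[abs(q[:,2]+.035)<.01];W0=np.load("w3.npy");s0=np.load("s3.npy");T0=(W0-s0[:3])@R.from_rotvec(s0[3:]).as_matrix();q0=T0[270:315,245:305].reshape(-1,3);q0=q0[abs(q0[:,2]+.035)<.01]
print("head top in tool now/before",np.median(q[:,2]),np.median(q0[:,2]),len(q),len(q0))
for n in("side","top"):
    c=cams.capture(n);cv2.imwrite(f"pics/{n}4.png",c["image"])
a,b=[cv2.imread(f"pics/{n}4.png") for n in("side","top")]
f=lambda I,x,y:cv2.resize(I[y:y+75,x:x+70],(400,430),interpolation=cv2.INTER_CUBIC)
cv2.imwrite("pics/crop4.png",np.hstack([f(a,268,155),f(b,250,155)]))
```

```text
27.63 [ 541.7  -227.34  154.96] [-1.7  1.4 14.5]
27.98 [ 541.14 -226.81  154.99] [ 4.5 -1.2  7.4]
28.27 [ 541.   -226.69  155.09] [ 7.3 -1.1  1.7]
head top in tool now/before -0.03495306027566538 -0.035053961490900225 2679 2685
```

View pics/w4.png

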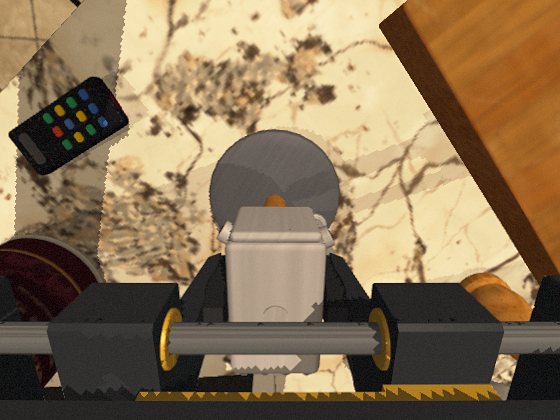

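Home: no slip in the grip, and the head's underside is at about 0.150. I'll take off the sideways load, release, retreat straight up and check.

Run:
```python
from h import *
f0=np.load("f0.npy")
for p in([.5411,-.2271,.1540],[.5415,-.2272,.1540]):
    manip.move_linear(p,rate=.01);manip.dwell(.1);s=manip.state();print(round(s["clock"],2),(1e3*np.array(s["tool_pos"])).round(2),(np.array(s["contact_force"])-f0).round(1))
    if np.hypot(*(np.array(s["contact_force"])-f0)[:2])<2:break
manip.set_gripper(.088);manip.dwell(.3)
s=manip.state();print(s["clock"],s["tool_pos"],s["contact_force"],s["gripper_width"])
p=np.array(s["tool_pos"]);manip.move_linear([p[0],p[1],.3],rate=.1);manip.dwell(.4)
c,W=wrist();cv2.imwrite("pics/w5.png",c["image"]);np.save("w5.npy",W)
Q=W.reshape(-1,3);m=(abs(Q[:,2]-.19)<.008)&(np.hypot(Q[:,0]-.5415,Q[:,1]+.2272)<.05);Q=Q[m];c0=Q.mean(0);n=np.linalg.svd(Q-c0)[2][2]
print(m.sum(),c0.round(4),"z med",np.median(Q[:,2]).round(4),"tilt",np.arccos(abs(n[2])).round(4))
c=cams.capture("top");W=cloud(c)
P=W[195:260,120:200].reshape(-1,3);m=(P[:,2]>.09)&(P[:,2]<.099)&(P[:,0]<.46);print("pot",cv2.minEnclosingCircle(P[m][:,:2].astype(np.float32)),manip.state()["clock"])
```

```text
28.97 [ 541.3  -226.82  155.04] [-1.1  2.2 12. ]
29.32 [ 541.35 -226.85  155.07] [-3.8  2.9 11.6]
30.4583 [ 0.54150663 -0.22724502  0.15401934] [ 0.49559313  0.82409212 -0.30670262] 0.08788934123119355
3642 [ 0.5404 -0.2249  0.1896] z med 0.1898 tilt 0.0134
pot ((0.411511093378067, 0.1638137251138687), 0.03700779378414154) 32.5667
```

View pics/w5.png

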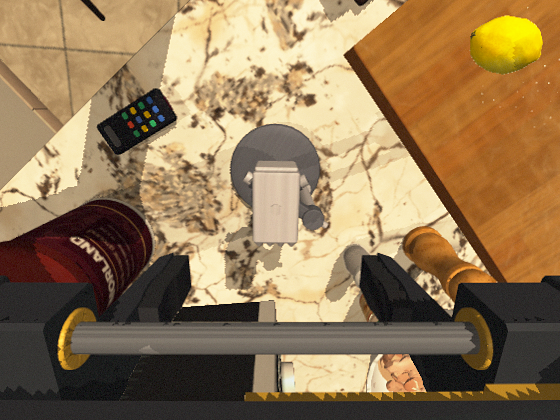

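The mallet hangs upright in the collar (head at cols 253–298, rows 163–243): top face at z≈0.190, as required at home, tilt 0.013 rad. The pot is unmoved and the gripper is clear.

```bash
python3 -c "
from h import *
print(order.close_job())"
```

```text
the job is handed in; nothing more can be done
None
```

The mallet is seated flat in the dark stand's collar and released, the pot is where it was, and the job was handed in at about 33 s of the 64 s allowed; the handover reply gave no verdict.

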